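# Index a rotary fixture to its next hole

### The arm

A 7-joint arm with a two-finger parallel gripper is mounted at the origin on a cart in front of the work surface, level with it; the furniture and walls round the work are solid. World frame = base frame: x ahead of the robot, y to its left, z up, the work surface at z = 0. Lengths are in m, angles in rad, forces in N, time in s.
With the tool pointing down it reaches from about 0.425 to 1.025 m from the base axis. Payload 9.4 kg.
Tool frame: the origin (TCP) lies on the centre line of the jaws, within the pads' length; the fingertips stand 11 mm ahead of it and the grasp point (between the pads) lies 8 mm behind it; z points along the fingers, y is the line along which they close (so a half turn about z gives the same grasp; the last joint's range is limited). The gripper opens to 85 mm and grips with 20 to 120 N. Pads are 22 mm wide; open, the fingers measure 114 mm over their backs; the gripper's body (76 mm by 85 mm) begins 54 mm behind the grasp point. The pads swing forward as they close: fully open they stand 13 mm farther back than shut.
Start: joints at [1.089, 0.599, -0.003, 1.599, 0.002, 0.943, -0.08], TCP at [0.286, -0.666, 0.242] pointing down, gripper open.
Joint ranges: [-2.57, 2.57], [-0.35, 1.97], [-1.29, 1.29], [0.11, 2.56], [-1.05, 4.19], [0.11, 1.86], [-2.63, 2.63]. Speed limits (rad/s): [2.22, 2.22, 3.01, 3.01, 3.14, 3.14, 3.14].

### API

Orientations are given as a 3x3 rotation matrix whose columns are the frame's x, y, z axes.
In Python, from plant import robot, optics gives the robot as it stands.
- The arm moves only by the tool step_arm, never from a script. Its argument "plan" is a list of rows, each an object with "claw": the opening, from -1 (shut) to 1 (fully open); "delta_pos": the shift along the tool's x, y, z in cm, a list of three; "twist": the turn, a rotation vector about the tool's x, y, z in degrees, a list of three. In form: [{"claw": claw, "delta_pos": [tx, ty, tz], "twist": [rx, ry, rz]}, ...]. A call has 1 to 12 rows; each row is the pose to reach, as a shift and turn from the pose commanded when the call began, along the tool's axes at that moment; what a row does not reach only later rows make up. A row lasts 1/12 s, in which the tool goes at most 41.7 mm and 7.16 degrees, less where a joint would pass 70% of its speed; a pose out of reach is approached as far as the arm can. A call with a gripper value outside its range is refused whole. The fingers move at their own pace and stop on an object; "grip_force" is the grip in N (left out, the last holds). Time passes only in rows, so rows that repeat a pose let the fingers close. It gives the time, the measured TCP pose, the force, the opening and the grip force at its end, in the units of the state.
- robot.sense(): the state, without advancing time (a new reading comes with each control period).
- optics.capture(name): name is "side" or "top"; returns the picture (400x640x3 uint8, red, green, blue); there is no depth.
- optics.calibration(name): a dict with "camera_matrix" (3x3 intrinsics, pixels), "dist" ([k1, k2, p1, p2, k3] as OpenCV has them; the pictures are not rectified), "view" (4x4, takes a point from world to camera coordinates). Camera axes: x right, y down, z forward; pixel columns grow to the right and rows downward; lengths in m; the calibration is good to about 2 mm. A picture is of the moment at which its call begins. calibration takes no time and is no camera call.
- robot.sign_off(): hands the job in; it is judged then, once.
The state is a dict: "t": time; "qpos": joint angles; "qvel": joint speeds; "effort": joint torques, N m; "ee_pos": TCP position; "tool_rot": TCP orientation; "ft_force": force on the tool from outside, world axes, zero at the start; "ft_torque": the same for the moment, N m; "grip_width": finger opening in m; "gripper_force": force on a finger pad.
Only numpy, scipy, OpenCV 4.12 (cv2) and the standard library are available. Lean on these libraries where they do the work, as an engineer would, in place of code of your own. Each camera call takes 0.05 s, during which the arm holds its last target. There are 200 camera calls.

### The job

Index the rotary fixture to its next station: pull the black knob of the sprung index pin up until the pin is out of its hole, swing the arm anticlockwise (seen from above) and let the pin snap fully home in the hole of the adjustable sector, then let go of the knob. That hole's place changes from job to job and is not measured, so let the pin ride lightly on the sector and feel for it. Be gentle: do not wrench the pin sideways while it sits in a hole.

Things in the scene. Friction and masses are not known exactly. Their poses are not given: they have to be found in the camera images.
- fixture: the rotary fixture, screwed to the bench: grey cast base 276 mm across, on it two steel arc plates in line on the pin's circle: the fixed index plate (start hole) and, further anticlockwise, the adjustable sector with exactly one hole; then the table, arm and sprung pin. Origin on the turning axis at the bench; at the start the arm points 155 degrees anticlockwise from its x axis
- table_axis (a point): point on the vertical turning axis, at the upper face of the steel table (170 mm across, 52 mm above the bench). A piston stands loosely in three jaws at its middle, top 110 mm above the bench; nothing else on the fixture is higher than the knob
- knob (a point): centre of the black pull knob on the pin: upright fluted cylinder 28 mm in diameter, 32 mm high, at the arm's end, 110 mm from the turning axis. With the pin home its centre is 86 mm above the bench (knob from 70 to 102 mm); it rises with the pin. Under it is the arm's boss, top 64.5 mm above the bench. The knob always lies on the arm's line
- index_pin (a joint): lift of the pin, m: 0 = fully home, 0.016 = pulled up to its stop; about 0.0085 when riding on the fixed plate, 0.0075 on the sector (1 mm lower). Starts at 0 in the start hole. Its spring pushes it down with 5 N at 0, 8.2 N at 0.016. Pin 10 mm thick with a ball end, holes 13 mm. More than 40 N sideways in a hole is wrenching
- turntable (a joint): turn of table and arm, rad, positive anticlockwise from above; 0 = start hole, stops at -0.12 and 1.15; light friction (under 2 N at the knob). The fixed plate ends at 0.45, then comes the sector; its hole is anywhere from 0.67 to 1.0, not measured. A pin pushed slowly along the sector with nothing holding it up drops in over the hole and stops the arm

How it is judged:
By the outcome, as a careful person would: the job done as asked, in the order asked, and still so for the second after the job is handed in, with the robot touching nothing.
It also fails if it takes over 45 s, if anything falls off the work surface, if the arm or the gripper's body presses on something with over 40 N, if the wrist force passes 120 N, or if a joint passes its speed limit or range.

## Working session

There is one attempt and no reset: what is moved stays moved. The work goes in short steps, Python scripts to look and compute and a tool call to move; the robot and the scene stay as the last step left them, time stands still between calls to the robot, and variables do not carry over. Pictures are saved under pics/ and viewed, at most 12 in all, crops included, and the job is handed in when it is done.

Besides the shell and the picture viewer there is one more tool, called after "Emit:" by a JSON object that holds its "fn" and its "kwargs", one argument or row to a line. step_arm: Moves the arm, as the interface text tells. Its arguments: {"type":"object","properties":{"plan":{"type":"array"},"grip_force":{"type":"number"}},"required":["plan"]}

```bash
mkdir -p pics; python3 - <<'E'
from plant import robot, optics
import cv2,numpy as np
np.set_printoptions(precision=4,suppress=True)
for n in("side","top"):
    im=optics.capture(n); cv2.imwrite(f"pics/{n}0.png",im[:,:,::-1])
    c=optics.calibration(n); print(n,c["camera_matrix"],c["dist"],c["view"])
s=robot.sense(); print({k:np.round(v,4) for k,v in s.items()})
E
```

```text
side [[434.8535   0.     311.5108]
 [  0.     434.8535 192.7747]
 [  0.       0.       1.    ]] [-0.0354  0.      0.      0.      0.    ] [[ 0.9181 -0.3959 -0.0163 -0.4919]
 [-0.23   -0.4989 -0.8356  0.2511]
 [ 0.3227  0.7709 -0.5491  0.639 ]
 [ 0.      0.      0.      1.    ]]
top [[445.9707   0.     326.5492]
 [  0.     445.9707 200.6671]
 [  0.       0.       1.    ]] [-0.0367  0.      0.      0.      0.    ] [[ 0.0085 -0.9999 -0.0117  0.1169]
 [-0.9832 -0.0063 -0.1823  0.592 ]
 [ 0.1822  0.013  -0.9832  0.8359]
 [ 0.      0.      0.      1.    ]]
{'t': np.float64(0.1), 'qpos': array([ 1.0893,  0.6001, -0.0025,  1.6001,  0.0018,  0.9429, -0.0798]), 'qvel': array([ 0.0007, -0.002 ,  0.0001, -0.0007,  0.001 ,  0.0027, -0.0004]), 'effort': array([  0.0062, -77.799 ,   1.5703, -25.8625,   0.0126,   0.0055,
        -0.    ]), 'ee_pos': array([ 0.2853, -0.6661,  0.2415]), 'tool_rot': array([[ 0.9192,  0.3938, -0.0007],
       [ 0.3938, -0.9192,  0.0012],
       [-0.0001, -0.0014, -1.    ]]), 'ft_force': array([-0.0496, -0.3583,  0.1155]), 'ft_torque': array([0.024 , 0.0295, 0.0011]), 'gripper_force': np.float64(0.0), 'grip_width': np.float64(0.0851)}
```

View pics/side0.png

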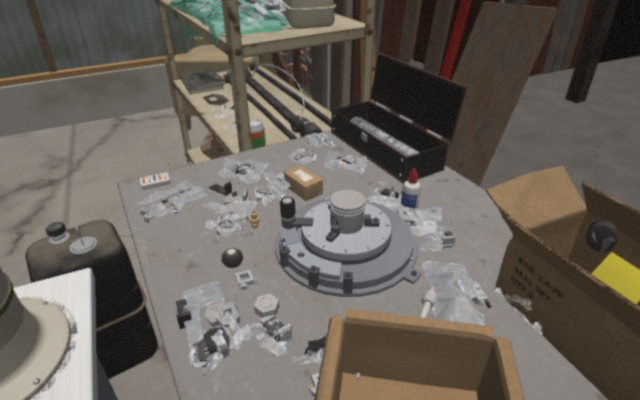

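View pics/top0.png

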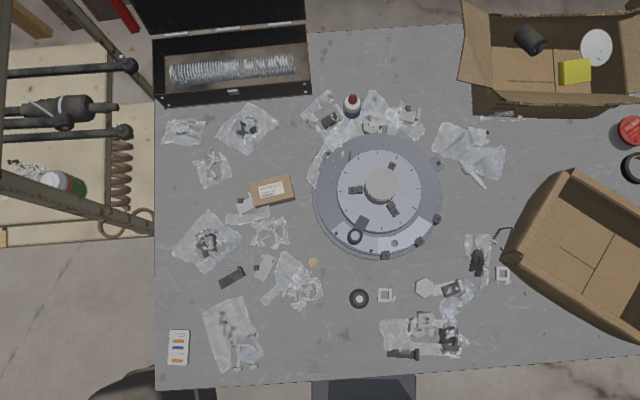

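The side view shows the fixture around (347,240), with the black knob near (288,207). In the top view the table is near (379,190) and the knob near (355,236), on the near-left side. Next I'll zoom in and measure.

```bash
cat > h.py <<'E'
import cv2,numpy as np
from plant import robot, optics
np.set_printoptions(precision=4,suppress=True)
def ray(n,px):
    c=optics.calibration(n);V=np.array(c["view"]);R,t=V[:3,:3],V[:3,3]
    p=cv2.undistortPoints(np.array([[px]],float),np.array(c["camera_matrix"]),np.array(c["dist"]))[0,0]
    d=R.T@np.array([p[0],p[1],1]);return -R.T@t,d/np.linalg.norm(d)
def onz(n,px,z):
    o,d=ray(n,px);return o+d*(z-o[2])/d[2]
def tri(a,b):
    (o1,d1),(o2,d2)=ray("side",a),ray("top",b)
    s=np.linalg.lstsq(np.c_[d1,-d2],o2-o1,rcond=None)[0]
    p,q=o1+d1*s[0],o2+d2*s[1];return (p+q)/2,np.linalg.norm(p-q)
def dark(im,box,th=60):
    x0,y0,x1,y1=box;m=(im[y0:y1,x0:x1].max(2)<th).astype(np.uint8)
    n,l,st,ce=cv2.connectedComponentsWithStats(m)
    return [(st[i]+[x0,y0,0,0,0],ce[i]+[x0,y0]) for i in range(1,n) if st[i][4]>15]
E
python3 - <<'E'
from h import *
S=optics.capture("side");T=optics.capture("top")
a=cv2.resize(S[180:300,260:430],None,fx=4,fy=4,interpolation=2);b=cv2.resize(T[130:265,305:450],None,fx=4,fy=4,interpolation=2)
cv2.imwrite("pics/s1.png",a[:,:,::-1]);cv2.imwrite("pics/t1.png",b[:,:,::-1])
for i in dark(S,(270,185,325,235)):print("S",*i)
for i in dark(T,(335,215,380,255)):print("T",*i)
E
```

```text
S [281 200  14  19 192] [287.4167 209.7708]
S [283 221  16   7  58] [288.5172 224.3448]
T [348 236  10   8  20] [351.4 241.1]
```

View pics/s1.png

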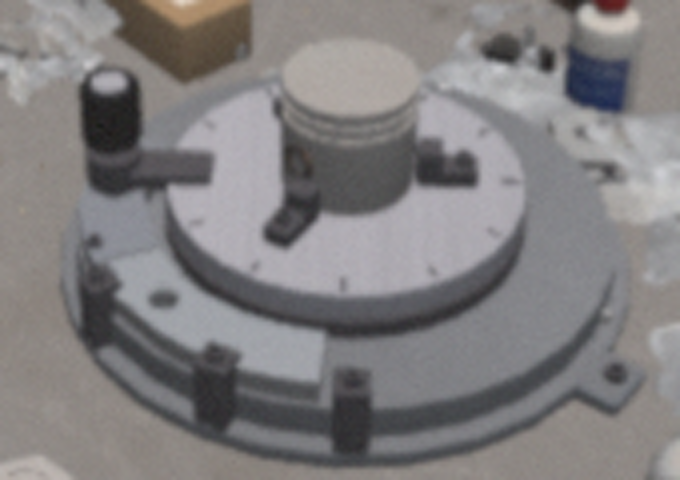

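View pics/t1.png

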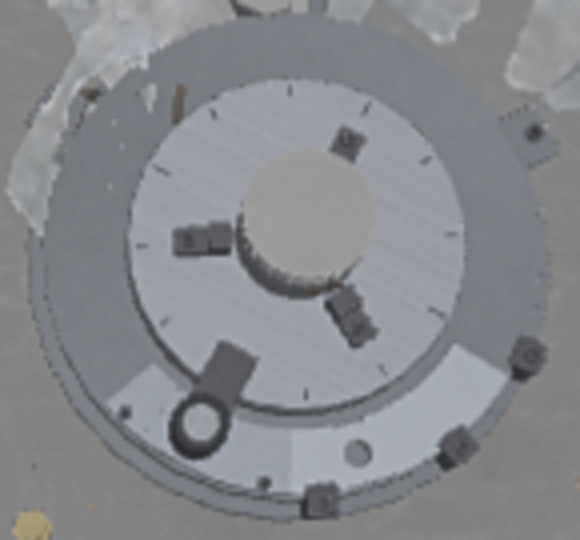

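The side crop shows the knob's cap at (110,82), the sector hole at (163,299) and the table's ellipse centred near (345,188). In the top crop the cap is at (202,425), the hole at (358,453) and the table rim spans x 128–465, y 78–412. I'll triangulate these.

```bash
python3 - <<'E'
from h import *
s=lambda x,y:((x+.5)/4-.5+260,(y+.5)/4-.5+180)
t=lambda x,y:((x+.5)/4-.5+305,(y+.5)/4-.5+130)
for n,a,b in(("cap",(110,82),(202,425)),("hole",(163,299),(358,453)),("table",(345,189),(296.5,245))):
    print(n,*tri(s(*a),t(*b)))
print("cap z.102",onz("top",t(202,425),.102),onz("side",s(110,82),.102))
P=np.array([onz("top",t(*p),.052) for p in((128,243),(465,243),(290,79),(180,370),(415,125),(178,125))])
A=np.c_[2*P[:,:2],np.ones(len(P))];c=np.linalg.lstsq(A,(P[:,:2]**2).sum(1),rcond=None)[0]
print("axis",c[:2],"r",np.sqrt(c[2]+c[0]**2+c[1]**2))
ax=c[:2]
Q=np.array([onz("side",s(*p),.052) for p in((165,190),(525,185),(343,300),(215,262),(478,265))])
A=np.c_[2*Q[:,:2],np.ones(len(Q))];c=np.linalg.lstsq(A,(Q[:,:2]**2).sum(1),rcond=None)[0]
print("axis side",c[:2],"r",np.sqrt(c[2]+c[0]**2+c[1]**2))
K=tri(s(110,82),t(202,425))[0][:2]
for H in (tri(s(163,299),t(358,453))[0][:2],):
    k=K-ax;h=H-ax;print("r",np.hypot(*k),np.hypot(*h),"angs",np.arctan2(k[1],k[0]),np.arctan2(h[1],h[0]))
E
```

```text
cap [0.5167 0.0667 0.1021] 0.0013739738408580036
hole [ 0.509  -0.0143  0.0381] 0.0004601742885792782
table [0.6141 0.0156 0.0446] 0.00043762250058801064
cap z.102 [0.516  0.0668 0.102 ] [0.5174 0.0667 0.102 ]
axis [0.613  0.0163] r 0.08594787196968523
axis side [0.6125 0.0138] r 0.08436944327609332
r 0.10863636293745119 0.10839554252933986 angs 2.659884328283494 -2.8545438396892915
```

Triangulated positions: knob (0.517, 0.067), cap at z = 0.102; axis (0.613, 0.0155); sector hole at about 0.77 rad of turn. I'll rise and travel towards the knob first.

Emit:
{"fn": "step_arm", "kwargs": {
  "plan": [
    {"claw":1,"delta_pos":[0,0,-4],"twist":[0,0,-5]},
    {"claw":1,"delta_pos":[1,-1,-8],"twist":[0,0,-12]},
    {"claw":1,"delta_pos":[3,-3.5,-10],"twist":[0,0,-18]},
    {"claw":1,"delta_pos":[5.5,-6,-10],"twist":[0,0,-25]},
    {"claw":1,"delta_pos":[8,-9,-10],"twist":[0,0,-32]},
    {"claw":1,"delta_pos":[10.5,-12,-10],"twist":[0,0,-39]},
    {"claw":1,"delta_pos":[13,-15,-10],"twist":[0,0,-46]},
    {"claw":1,"delta_pos":[15.5,-18,-10],"twist":[0,0,-53]},
    {"claw":1,"delta_pos":[18,-21,-10],"twist":[0,0,-60]},
    {"claw":1,"delta_pos":[20.5,-24,-10],"twist":[0,0,-67]},
    {"claw":1,"delta_pos":[23,-27,-10],"twist":[0,0,-74]},
    {"claw":1,"delta_pos":[25,-29,-10],"twist":[0,0,-80]}
  ]
}}

```text
t: 1.2
ee_pos: [0.4013, -0.2979, 0.3425]
tool_rot: [[-0.236, 0.972, -0.0], [0.972, 0.236, 0.0], [0.0, -0.0, -1.0]]
ft_force: [0.2, -0.1, -0.5]
grip_width: 0.0859
gripper_force: 0.0
```

```bash
cat >> h.py <<'E'
AX=np.array([.613,.0155]);K0=np.array([.517,.067])
def go(xyz,yawy):
    """delta in tool axes (cm) and twist (deg) to put TCP at xyz, tool z down, tool y at world angle yawy"""
    from scipy.spatial.transform import Rotation as Ro
    s=robot.sense();R=np.array(s["tool_rot"]);c,q=np.cos(yawy),np.sin(yawy)
    y=np.array([c,q,0]);z=np.array([0,0,-1.]);G=np.c_[np.cross(y,z),y,z]
    print("t",s["t"],"pos",s["ee_pos"],"q7",s["qpos"][6],"F",s["ft_force"],"w",s["grip_width"])
    print("d",100*R.T@(np.array(xyz)-s["ee_pos"]),"tw",np.degrees(Ro.from_matrix(R.T@G).as_rotvec()))
E
python3 -c "
from h import *
go([.517,.067,.20],np.radians(62.4))"
```

```text
t 1.2 pos [ 0.4013 -0.2979  0.3425] q7 0.617260637778359 F [ 0.162  -0.0533 -0.4894] w 0.0859435262071605
d [32.7262 19.8643 14.255 ] tw [  0.001   -0.0051 -48.7318]
```

Emit:
{"fn": "step_arm", "kwargs": {
  "plan": [
    {"claw":1,"delta_pos":[3,2,0],"twist":[0,0,-5]},
    {"claw":1,"delta_pos":[6,3.7,0],"twist":[0,0,-10]},
    {"claw":1,"delta_pos":[9,5.5,0],"twist":[0,0,-15]},
    {"claw":1,"delta_pos":[12,7.3,0],"twist":[0,0,-20]},
    {"claw":1,"delta_pos":[15,9.1,1],"twist":[0,0,-25]},
    {"claw":1,"delta_pos":[18,11,3],"twist":[0,0,-30]},
    {"claw":1,"delta_pos":[21,13,5],"twist":[0,0,-35]},
    {"claw":1,"delta_pos":[24,14.7,7.5],"twist":[0,0,-40]},
    {"claw":1,"delta_pos":[27,16.5,10],"twist":[0,0,-44]},
    {"claw":1,"delta_pos":[30,18.3,12.5],"twist":[0,0,-48.7]},
    {"claw":1,"delta_pos":[32.7,19.9,15],"twist":[0,0,-48.7]},
    {"claw":1,"delta_pos":[32.7,19.9,17],"twist":[0,0,-48.7]}
  ]
}}

```text
t: 2.2
ee_pos: [0.5217, 0.0694, 0.1711]
tool_rot: [[-0.885, 0.465, 0.002], [0.465, 0.885, 0.005], [0.001, 0.005, -1.0]]
ft_force: [1.3, 0.8, -1.0]
grip_width: 0.0856
gripper_force: 0.0
```

```bash
python3 - <<'E'
from h import *
S=optics.capture("side");T=optics.capture("top")
a=cv2.resize(S[90:290,210:410],None,fx=2,fy=2);b=cv2.resize(T[120:320,260:460],None,fx=2,fy=2)
cv2.imwrite("pics/g1.png",np.hstack([a,b])[:,:,::-1])
go([.517,.067,.080],np.radians(62.4))
E
```

```text
t 2.3 pos [0.5187 0.0637 0.1694] q7 0.34162971705682077 F [-0.1549 -0.4177  1.0617] w 0.0855734830834158
d [0.2589 0.2346 8.944 ] tw [-0.1513 -0.2718 -0.3027]
```

View pics/g1.png

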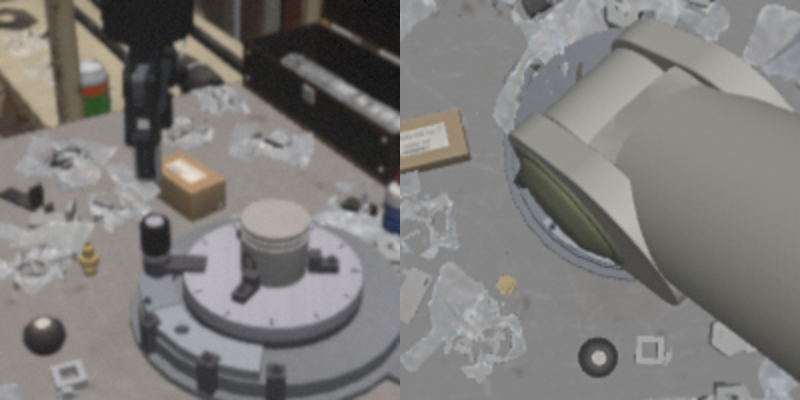

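The side half shows the gripper directly above the knob at about (150,230), with the fingers spread tangentially. The top half shows the wrist hiding the knob. I'll descend with the gripper open.

Emit:
{"fn": "step_arm", "kwargs": {
  "plan": [
    {"claw":1,"delta_pos":[0.1,0,1],"twist":[0,0,0]},
    {"claw":1,"delta_pos":[0.1,0,2.5],"twist":[0,0,0]},
    {"claw":1,"delta_pos":[0.1,0,4],"twist":[0,0,0]},
    {"claw":1,"delta_pos":[0.1,0,5.5],"twist":[0,0,0]},
    {"claw":1,"delta_pos":[0.1,0,7],"twist":[0,0,0]},
    {"claw":1,"delta_pos":[0.1,0,8],"twist":[0,0,0]},
    {"claw":1,"delta_pos":[0.1,0,8.5],"twist":[0,0,0]},
    {"claw":1,"delta_pos":[0.1,0,8.5],"twist":[0,0,0]},
    {"claw":1,"delta_pos":[0.1,0,8.5],"twist":[0,0,0]}
  ]
}}

```text
t: 3.05
ee_pos: [0.5196, 0.0625, 0.0878]
tool_rot: [[-0.882, 0.472, 0.001], [0.472, 0.882, -0.0], [-0.001, 0.0, -1.0]]
ft_force: [0.5, 0.7, 1.2]
grip_width: 0.0851
gripper_force: 0.0
```

```bash
python3 - <<'E'
from h import *
S=optics.capture("side")
cv2.imwrite("pics/g2.png",cv2.resize(S[130:270,220:420],None,fx=3,fy=3)[:,:,::-1])
go([.517,.067,.083],np.radians(62.4))
E
```

```text
t 3.1 pos [0.5198 0.0627 0.0881] q7 0.20174460546635264 F [0.0626 0.3733 0.6975] w 0.08518090140738771
d [0.448  0.2523 0.5047] tw [ 0.0282  0.0556 -0.5359]
```

View pics/g2.png

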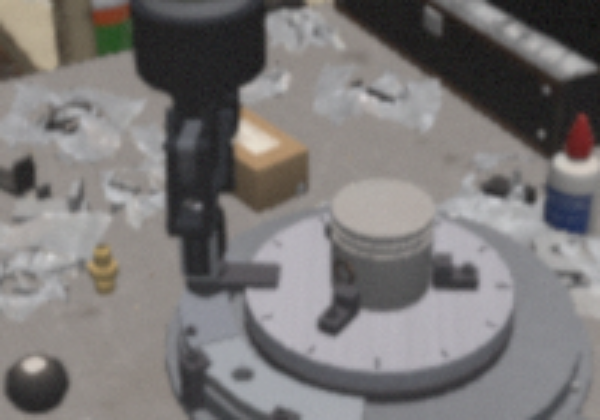

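The fingers straddle the knob at about (203,255), clear of the boss. I'll make the last correction, then partly close.

Emit:
{"fn": "step_arm", "kwargs": {
  "plan": [
    {"claw":1,"delta_pos":[0.3,0.2,0.3],"twist":[0,0,-0.5]},
    {"claw":0.5,"delta_pos":[0.45,0.25,0.5],"twist":[0,0,-0.5]},
    {"claw":0.1,"delta_pos":[0.45,0.25,0.5],"twist":[0,0,-0.5]},
    {"claw":-0.15,"delta_pos":[0.45,0.25,0.5],"twist":[0,0,-0.5]},
    {"claw":-0.22,"delta_pos":[0.45,0.25,0.5],"twist":[0,0,-0.5]},
    {"claw":-0.25,"delta_pos":[0.45,0.25,0.5],"twist":[0,0,-0.5]},
    {"claw":-0.25,"delta_pos":[0.45,0.25,0.5],"twist":[0,0,-0.5]},
    {"claw":-0.25,"delta_pos":[0.45,0.25,0.5],"twist":[0,0,-0.5]}
  ],
  "grip_force": 25
}}

```text
t: 3.77
ee_pos: [0.5166, 0.0672, 0.0823]
tool_rot: [[-0.886, 0.463, 0.0], [0.463, 0.886, -0.0], [-0.0, 0.0, -1.0]]
ft_force: [-0.4, -0.6, 0.1]
grip_width: 0.0318
gripper_force: 0.0
```

Well placed, with no contact yet. Now I'll close.

Emit:
{"fn": "step_arm", "kwargs": {
  "plan": [
    {"claw":-0.3,"delta_pos":[0,0,0],"twist":[0,0,0]},
    {"claw":-0.33,"delta_pos":[0,0,0],"twist":[0,0,0]},
    {"claw":-0.36,"delta_pos":[0,0,0],"twist":[0,0,0]},
    {"claw":-0.4,"delta_pos":[0,0,0],"twist":[0,0,0]},
    {"claw":-0.5,"delta_pos":[0,0,0],"twist":[0,0,0]},
    {"claw":-0.5,"delta_pos":[0,0,0],"twist":[0,0,0]}
  ],
  "grip_force": 25
}}

```text
t: 4.27
ee_pos: [0.5166, 0.0673, 0.0824]
tool_rot: [[-0.886, 0.463, 0.0], [0.463, 0.886, 0.0], [-0.0, 0.0, -1.0]]
ft_force: [-0.6, 0.4, 4.1]
grip_width: 0.027
gripper_force: 24.4
```

Clean grip with no side load. Now I'll lift 12 mm.

Emit:
{"fn": "step_arm", "kwargs": {
  "plan": [
    {"claw":-0.6,"delta_pos":[0,0,0],"twist":[0,0,0]},
    {"claw":-0.6,"delta_pos":[0,0,-0.2],"twist":[0,0,0]},
    {"claw":-0.6,"delta_pos":[0,0,-0.5],"twist":[0,0,0]},
    {"claw":-0.6,"delta_pos":[0,0,-0.8],"twist":[0,0,0]},
    {"claw":-0.6,"delta_pos":[0,0,-1.1],"twist":[0,0,0]},
    {"claw":-0.6,"delta_pos":[0,0,-1.2],"twist":[0,0,0]},
    {"claw":-0.6,"delta_pos":[0,0,-1.2],"twist":[0,0,0]},
    {"claw":-0.6,"delta_pos":[0,0,-1.2],"twist":[0,0,0]}
  ],
  "grip_force": 40
}}

```text
t: 4.93
ee_pos: [0.5165, 0.0672, 0.0942]
tool_rot: [[-0.886, 0.463, -0.0], [0.463, 0.886, 0.0], [0.0, 0.0, -1.0]]
ft_force: [2.5, 1.1, -8.5]
grip_width: 0.0271
gripper_force: 39.8
```

```bash
python3 - <<'E'
from h import *
from scipy.spatial.transform import Rotation as Ro
s=robot.sense();print(s["ee_pos"],s["ft_force"])
R=np.array(s["tool_rot"]);p=np.array(s["ee_pos"])[:2]
for r in np.arange(.05,1.05,.05):
    v=p-AX;v=v/np.hypot(*v)*np.hypot(*(p-AX));c,q=np.cos(r),np.sin(r)
    w=AX+np.array([[c,-q],[q,c]])@v
    print(round(r,2),100*R.T@np.r_[w-p,0],np.degrees(-r).round(1))
E
```

```text
[0.5165 0.0672 0.0942] [ 2.4796  1.1379 -8.508 ]
0.05 [-0.0085 -0.5472 -0.    ] -2.9
0.1 [-0.0443 -1.0933 -0.    ] -5.7
0.15 [-0.1073 -1.6369 -0.0001] -8.6
0.2 [-0.1974 -2.1767 -0.0001] -11.5
0.25 [-0.3144 -2.7113 -0.0001] -14.3
0.3 [-0.458  -3.2394 -0.0002] -17.2
0.35 [-0.6278 -3.7597 -0.0002] -20.1
0.4 [-0.8234 -4.2708 -0.0002] -22.9
0.45 [-1.0443 -4.7715 -0.0003] -25.8
0.5 [-1.2899 -5.2606 -0.0003] -28.6
0.55 [-1.5597 -5.7367 -0.0004] -31.5
0.6 [-1.8529 -6.1988 -0.0004] -34.4
0.65 [-2.1689 -6.6457 -0.0005] -37.2
0.7 [-2.5068 -7.0762 -0.0005] -40.1
0.75 [-2.8657 -7.4892 -0.0006] -43.0
0.8 [-3.2449 -7.8839 -0.0006] -45.8
0.85 [-3.6434 -8.259  -0.0007] -48.7
0.9 [-4.0601 -8.6138 -0.0008] -51.6
0.95 [-4.494  -8.9473 -0.0008] -54.4
1.0 [-4.944  -9.2588 -0.0009] -57.3
```

The force matches the spring load and the pin is up about 12 mm. I'll swing to 0.25 first and check the side force.

Emit:
{"fn": "step_arm", "kwargs": {
  "plan": [
    {"claw":-0.6,"delta_pos":[0,-0.3,0],"twist":[0,0,-1.5]},
    {"claw":-0.6,"delta_pos":[-0.01,-0.55,0],"twist":[0,0,-2.9]},
    {"claw":-0.6,"delta_pos":[-0.04,-1.09,0],"twist":[0,0,-5.7]},
    {"claw":-0.6,"delta_pos":[-0.11,-1.64,0],"twist":[0,0,-8.6]},
    {"claw":-0.6,"delta_pos":[-0.2,-2.18,0],"twist":[0,0,-11.5]},
    {"claw":-0.6,"delta_pos":[-0.31,-2.71,0],"twist":[0,0,-14.3]},
    {"claw":-0.6,"delta_pos":[-0.31,-2.71,0],"twist":[0,0,-14.3]}
  ]
}}

```text
t: 5.52
ee_pos: [0.507, 0.0404, 0.0942]
tool_rot: [[-0.974, 0.228, 0.001], [0.228, 0.974, -0.0], [-0.001, -0.0, -1.0]]
ft_force: [5.1, 0.7, -8.4]
grip_width: 0.0268
gripper_force: 40.2
```

```bash
cat > sw.py <<'E'
from h import *
import sys
# current turn r0 from yaw of tool; print arc steps relative to the present pose
s=robot.sense();R=np.array(s["tool_rot"]);p=np.array(s["ee_pos"])[:2]
v=p-AX;a=np.arctan2(v[1],v[0])%(2*np.pi)
r0=a-(np.arctan2(*(np.array([.5166,.0673])-AX)[::-1]))
F=np.array(s["ft_force"]);er=v/np.hypot(*v);et=np.array([-er[1],er[0]])
print("turn",r0,"r",np.hypot(*v),"z",s["ee_pos"][2],"Frad",F[:2]@er,"Ftan",F[:2]@et,"Fz",F[2],"w",s["grip_width"])
for d in map(float,sys.argv[1:]):
    c,q=np.cos(d),np.sin(d);w=AX+np.array([[c,-q],[q,c]])@v
    print(round(r0+d,3),100*R.T@np.r_[w-p,0],np.degrees(-d).round(1))
E
python3 sw.py .05 .1 .15 .2 .25 .3 .35
```

```text
turn 0.2621876219506696 r 0.10889874678961149 z 0.09417226652193329 Frad -4.807656821089178 Ftan -1.844671523736657 Fz -8.384883912112763 w 0.026795596676843333
0.312 [-0.013  -0.5443  0.0001] -2.9
0.362 [-0.0531 -1.0872  0.0003] -5.7
0.412 [-0.1203 -1.6275  0.0005] -8.6
0.462 [-0.2145 -2.1637  0.0006] -11.5
0.512 [-0.3353 -2.6946  0.0008] -14.3
0.562 [-0.4825 -3.2188  0.001 ] -17.2
0.612 [-0.6558 -3.7349  0.0013] -20.1
```

Emit:
{"fn": "step_arm", "kwargs": {
  "plan": [
    {"claw":-0.6,"delta_pos":[-0.03,-0.54,0],"twist":[0,0,-2.9]},
    {"claw":-0.6,"delta_pos":[-0.08,-1.09,0],"twist":[0,0,-5.7]},
    {"claw":-0.6,"delta_pos":[-0.16,-1.63,0],"twist":[0,0,-8.6]},
    {"claw":-0.6,"delta_pos":[-0.26,-2.16,0],"twist":[0,0,-11.5]},
    {"claw":-0.6,"delta_pos":[-0.39,-2.69,0],"twist":[0,0,-14.3]},
    {"claw":-0.6,"delta_pos":[-0.54,-3.22,0],"twist":[0,0,-17.2]},
    {"claw":-0.6,"delta_pos":[-0.54,-3.22,0],"twist":[0,0,-17.2]},
    {"claw":-0.6,"delta_pos":[-0.54,-3.22,0.2],"twist":[0,0,-17.2]},
    {"claw":-0.6,"delta_pos":[-0.54,-3.22,0.35],"twist":[0,0,-17.2]},
    {"claw":-0.6,"delta_pos":[-0.54,-3.22,0.35],"twist":[0,0,-17.2]}
  ]
}}

```text
t: 6.35
ee_pos: [0.5049, 0.0093, 0.0906]
tool_rot: [[-0.998, -0.067, 0.0], [-0.067, 0.998, -0.0], [-0.0, -0.0, -1.0]]
ft_force: [4.4, -0.9, -7.0]
grip_width: 0.0267
gripper_force: 40.4
```

```bash
python3 sw.py .03 .06 .09
```

```text
turn 0.5504891612248892 r 0.1083225322217444 z 0.09055123239992148 Frad -4.37032377141343 Ftan 1.1311771152833028 Fz -7.0396212575429615 w 0.02673999987349185
0.58 [-0.0019 -0.325   0.0001] -1.7
0.61 [-0.0135 -0.6497  0.0001] -3.4
0.64 [-0.0348 -0.974   0.0002] -5.2
```

Now I'll open the fingers a little so the pin rides freely and the fingers only push.

Emit:
{"fn": "step_arm", "kwargs": {
  "plan": [
    {"claw":-0.28,"delta_pos":[0,0,0],"twist":[0,0,0]},
    {"claw":-0.28,"delta_pos":[0,0,0],"twist":[0,0,0]},
    {"claw":-0.28,"delta_pos":[0,0,0],"twist":[0,0,0]},
    {"claw":-0.28,"delta_pos":[0,0,0],"twist":[0,0,0]}
  ]
}}

```text
t: 6.68
ee_pos: [0.5042, 0.0094, 0.0909]
tool_rot: [[-0.998, -0.068, -0.0], [-0.068, 0.998, -0.0], [0.0, -0.0, -1.0]]
ft_force: [-0.6, 0.2, -0.3]
grip_width: 0.0309
gripper_force: 0.0
```

```bash
python3 sw.py .02 .04 .06 .08 .1 .12; python3 - <<'E'
from h import *
S=optics.capture("side")
cv2.imwrite("pics/g3.png",cv2.resize(S[160:280,240:400],None,fx=4,fy=4)[:,:,::-1])
E
```

```text
turn 0.5489428349609518 r 0.10897546330003599 z 0.09092397957895883 Frad 0.5583386541376791 Ftan -0.19941032470489484 Fz -0.3010755682174781 w 0.03087412975129054
0.569 [ 0.0005 -0.2179  0.0001] -1.1
0.589 [-0.0033 -0.4359  0.0001] -2.3
0.609 [-0.0115 -0.6537  0.0002] -3.4
0.629 [-0.0241 -0.8712  0.0002] -4.6
0.649 [-0.041  -1.0885  0.0003] -5.7
0.669 [-0.0622 -1.3054  0.0003] -6.9
```

View pics/g3.png

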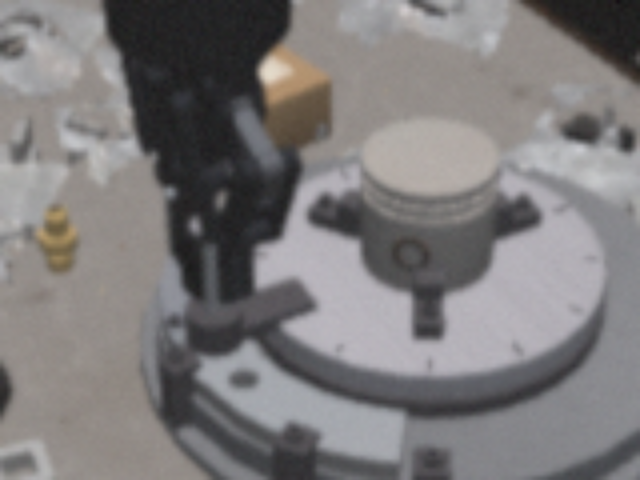

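The boss is on the sector, with the hole visible just ahead of it at (243,378). Pushing slowly.

Emit:
{"fn": "step_arm", "kwargs": {
  "plan": [
    {"claw":-0.28,"delta_pos":[0,-0.11,0],"twist":[0,0,-0.6]},
    {"claw":-0.28,"delta_pos":[0,-0.22,0],"twist":[0,0,-1.1]},
    {"claw":-0.28,"delta_pos":[0,-0.33,0],"twist":[0,0,-1.7]},
    {"claw":-0.28,"delta_pos":[0,-0.44,0],"twist":[0,0,-2.3]},
    {"claw":-0.28,"delta_pos":[-0.01,-0.55,0],"twist":[0,0,-2.9]},
    {"claw":-0.28,"delta_pos":[-0.01,-0.65,0],"twist":[0,0,-3.4]},
    {"claw":-0.28,"delta_pos":[-0.02,-0.76,0],"twist":[0,0,-4]},
    {"claw":-0.28,"delta_pos":[-0.02,-0.87,0],"twist":[0,0,-4.6]},
    {"claw":-0.28,"delta_pos":[-0.03,-0.98,0],"twist":[0,0,-5.2]},
    {"claw":-0.28,"delta_pos":[-0.04,-1.09,0],"twist":[0,0,-5.7]}
  ]
}}

```text
t: 7.57
ee_pos: [0.5058, -0.0011, 0.0908]
tool_rot: [[-0.986, -0.168, 0.0], [-0.168, 0.986, 0.001], [-0.001, 0.001, -1.0]]
ft_force: [0.2, 4.3, 0.9]
grip_width: 0.0307
gripper_force: 2.7
```

```bash
python3 sw.py .01 .02 .03 .04 .05 .06 .08
```

```text
turn 0.6467073114979911 r 0.108472201427207 z 0.09084009099247035 Frad -0.8604133214535161 Ftan -4.245848231646454 Fz 0.9283079137046946 w 0.030666022538349765
0.657 [ 0.0011 -0.1085 -0.0001] -0.6
0.667 [ 0.0012 -0.2169 -0.0002] -1.1
0.677 [ 0.0002 -0.3254 -0.0003] -1.7
0.687 [-0.002  -0.4339 -0.0004] -2.3
0.697 [-0.0052 -0.5423 -0.0005] -2.9
0.707 [-0.0094 -0.6507 -0.0006] -3.4
0.727 [-0.0213 -0.8673 -0.0008] -4.6
```

Emit:
{"fn": "step_arm", "kwargs": {
  "plan": [
    {"claw":-0.28,"delta_pos":[0,-0.09,0],"twist":[0,0,-0.5]},
    {"claw":-0.28,"delta_pos":[0,-0.18,0],"twist":[0,0,-1]},
    {"claw":-0.28,"delta_pos":[0,-0.27,0],"twist":[0,0,-1.4]},
    {"claw":-0.28,"delta_pos":[0,-0.36,0],"twist":[0,0,-1.9]},
    {"claw":-0.28,"delta_pos":[0,-0.45,0],"twist":[0,0,-2.4]},
    {"claw":-0.28,"delta_pos":[0,-0.54,0],"twist":[0,0,-2.9]},
    {"claw":-0.28,"delta_pos":[-0.01,-0.63,0],"twist":[0,0,-3.3]}
  ]
}}

```text
t: 8.15
ee_pos: [0.507, -0.0079, 0.0908]
tool_rot: [[-0.975, -0.224, 0.0], [-0.224, 0.975, 0.0], [-0.0, 0.0, -1.0]]
ft_force: [0.5, 2.6, -2.4]
grip_width: 0.0307
gripper_force: 1.2
```

```bash
python3 sw.py .01 .02 .03 .04 .05
```

```text
turn 0.7104524936442389 r 0.10854378900136268 z 0.09079011476659733 Frad -1.055873184777828 Ftan -2.4389476810934267 Fz -2.434303690419271 w 0.030706644394605354
0.72 [ 0.0004 -0.1085 -0.    ] -0.6
0.73 [-0.0003 -0.2171 -0.    ] -1.1
0.74 [-0.0021 -0.3256 -0.    ] -1.7
0.75 [-0.0049 -0.4341 -0.    ] -2.3
0.76 [-0.0089 -0.5426 -0.    ] -2.9
```

Emit:
{"fn": "step_arm", "kwargs": {
  "plan": [
    {"claw":-0.28,"delta_pos":[0,-0.07,0],"twist":[0,0,-0.4]},
    {"claw":-0.28,"delta_pos":[0,-0.14,0],"twist":[0,0,-0.7]},
    {"claw":-0.28,"delta_pos":[0,-0.21,0],"twist":[0,0,-1.1]}
  ]
}}

```text
t: 8.4
ee_pos: [0.5071, -0.0109, 0.0906]
tool_rot: [[-0.97, -0.242, -0.001], [-0.242, 0.97, -0.001], [0.001, -0.001, -1.0]]
ft_force: [-0.7, 0.8, 0.5]
grip_width: 0.0309
gripper_force: 0.0
```

Emit:
{"fn": "step_arm", "kwargs": {
  "plan": [
    {"claw":-0.28,"delta_pos":[0,-0.07,0],"twist":[0,0,-0.4]},
    {"claw":-0.28,"delta_pos":[0,-0.14,0],"twist":[0,0,-0.7]}
  ]
}}

```text
t: 8.57
ee_pos: [0.5075, -0.012, 0.0907]
tool_rot: [[-0.967, -0.254, -0.001], [-0.254, 0.967, -0.001], [0.001, -0.001, -1.0]]
ft_force: [0.1, 0.5, 0.2]
grip_width: 0.0307
gripper_force: 0.0
```

```bash
python3 sw.py .01
```

```text
turn 0.7481603169917777 r 0.1090406996620377 z 0.0906710045046726 Frad -0.2418408209972221 Ftan -0.4821838197899867 Fz 0.225018579531698 w 0.030683968561916866
0.758 [-0.0004 -0.109   0.0001] -0.6
```

Emit:
{"fn": "step_arm", "kwargs": {
  "plan": [
    {"claw":-0.28,"delta_pos":[0,-0.06,0],"twist":[0,0,-0.3]},
    {"claw":-0.28,"delta_pos":[0,-0.12,0],"twist":[0,0,-0.6]}
  ]
}}

```text
t: 8.73
ee_pos: [0.5079, -0.0127, 0.0907]
tool_rot: [[-0.965, -0.264, -0.0], [-0.264, 0.965, -0.0], [0.0, -0.0, -1.0]]
ft_force: [0.4, -0.4, 0.4]
grip_width: 0.031
gripper_force: 0.0
```

Emit:
{"fn": "step_arm", "kwargs": {
  "plan": [
    {"claw":-0.28,"delta_pos":[0,-0.06,0],"twist":[0,0,-0.3]},
    {"claw":-0.28,"delta_pos":[0,-0.06,0],"twist":[0,0,-0.3]}
  ]
}}

```text
t: 8.9
ee_pos: [0.5081, -0.0132, 0.0907]
tool_rot: [[-0.963, -0.269, -0.0], [-0.269, 0.963, -0.0], [0.0, -0.0, -1.0]]
ft_force: [-0.2, -0.9, 0.6]
grip_width: 0.0306
gripper_force: 0.0
```

```bash
python3 sw.py .01; python3 - <<'E'
from h import *
S=optics.capture("side")
cv2.imwrite("pics/g4.png",cv2.resize(S[160:280,240:400],None,fx=4,fy=4)[:,:,::-1])
E
```

```text
turn 0.7605507610689766 r 0.10876649602759328 z 0.09072435153147285 Frad 0.4044919264905873 Ftan 0.7766607682788962 Fz 0.6052244697329449 w 0.030591033674243828
0.771 [-0.     -0.1088  0.    ] -0.6
```

View pics/g4.png

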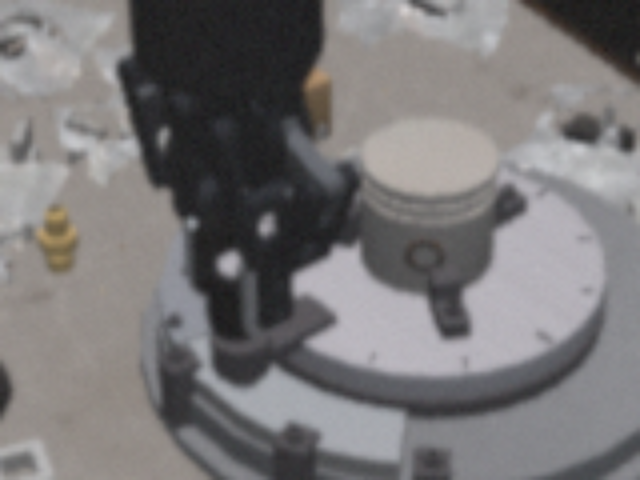

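The boss now covers the place where the hole was, but the fingers hide the knob. I'll keep feeling forward until it stops.

Emit:
{"fn": "step_arm", "kwargs": {
  "plan": [
    {"claw":-0.28,"delta_pos":[0,-0.06,0],"twist":[0,0,-0.3]},
    {"claw":-0.28,"delta_pos":[0,-0.12,0],"twist":[0,0,-0.6]}
  ]
}}

```text
t: 9.12
ee_pos: [0.5084, -0.0141, 0.0908]
tool_rot: [[-0.96, -0.28, -0.0], [-0.28, 0.96, 0.0], [-0.0, 0.0, -1.0]]
ft_force: [-0.6, -0.3, -0.2]
grip_width: 0.0307
gripper_force: 0.2
```

Emit:
{"fn": "step_arm", "kwargs": {
  "plan": [
    {"claw":-0.28,"delta_pos":[0,-0.06,0],"twist":[0,0,-0.3]},
    {"claw":-0.28,"delta_pos":[0,-0.1,0],"twist":[0,0,-0.6]}
  ]
}}

```text
t: 9.28
ee_pos: [0.5088, -0.015, 0.0908]
tool_rot: [[-0.957, -0.29, 0.0], [-0.29, 0.957, 0.0], [-0.0, 0.0, -1.0]]
ft_force: [0.0, 0.3, 0.4]
grip_width: 0.0308
gripper_force: 0.4
```

Emit:
{"fn": "step_arm", "kwargs": {
  "plan": [
    {"claw":-0.28,"delta_pos":[0,-0.06,0],"twist":[0,0,-0.3]},
    {"claw":-0.28,"delta_pos":[0,-0.1,0],"twist":[0,0,-0.6]}
  ]
}}

```text
t: 9.45
ee_pos: [0.5091, -0.0161, 0.0908]
tool_rot: [[-0.954, -0.3, 0.0], [-0.3, 0.954, 0.0], [-0.0, 0.0, -1.0]]
ft_force: [0.4, 1.1, 0.1]
grip_width: 0.0311
gripper_force: 0.4
```

Emit:
{"fn": "step_arm", "kwargs": {
  "plan": [
    {"claw":-0.28,"delta_pos":[0,-0.06,0],"twist":[0,0,-0.3]},
    {"claw":-0.28,"delta_pos":[0,-0.06,0],"twist":[0,0,-0.3]}
  ]
}}

```text
t: 9.62
ee_pos: [0.5092, -0.0164, 0.0908]
tool_rot: [[-0.953, -0.305, 0.0], [-0.305, 0.953, 0.0], [-0.0, 0.0, -1.0]]
ft_force: [-0.0, 1.9, 1.3]
grip_width: 0.0308
gripper_force: 0.8
```

```bash
python3 sw.py .01; python3 - <<'E'
from h import *
s=robot.sense();print(s["tool_rot"][:,1],s["gripper_force"])
E
```

```text
turn 0.7916870186081275 r 0.10859873671704848 z 0.09076907731979089 Frad -0.5447659136358207 Ftan -1.83453409580816 Fz 1.2547162965745 w 0.03078022888910151
0.802 [ 0.0006 -0.1086 -0.    ] -0.6
[-0.3045  0.9525  0.0004] 0.8035113662481308
```

Emit:
{"fn": "step_arm", "kwargs": {
  "plan": [
    {"claw":-0.28,"delta_pos":[0,-0.06,0],"twist":[0,0,-0.3]},
    {"claw":-0.28,"delta_pos":[0,-0.06,0],"twist":[0,0,-0.3]}
  ]
}}

```text
t: 9.78
ee_pos: [0.5094, -0.0166, 0.0908]
tool_rot: [[-0.951, -0.31, 0.0], [-0.31, 0.951, 0.001], [-0.0, 0.001, -1.0]]
ft_force: [-0.6, 3.8, -0.5]
grip_width: 0.0305
gripper_force: 2.0
```

Emit:
{"fn": "step_arm", "kwargs": {
  "plan": [
    {"claw":-0.28,"delta_pos":[0,-0.06,0],"twist":[0,0,-0.3]},
    {"claw":-0.28,"delta_pos":[0,-0.06,0],"twist":[0,0,-0.3]}
  ]
}}

```text
t: 9.95
ee_pos: [0.5095, -0.0167, 0.0908]
tool_rot: [[-0.949, -0.315, 0.0], [-0.315, 0.949, 0.002], [-0.001, 0.002, -1.0]]
ft_force: [-2.0, 5.9, 0.6]
grip_width: 0.0309
gripper_force: 3.1
```

```bash
python3 sw.py .01; python3 - <<'E'
from h import *
S=optics.capture("side")
cv2.imwrite("pics/g5.png",cv2.resize(S[200:280,270:370],None,fx=6,fy=6,interpolation=2)[:,:,::-1])
E
```

```text
turn 0.7943759285006076 r 0.10843422597306873 z 0.09078642572372754 Frad 0.14693574040668794 Ftan -6.220436574512283 Fz 0.6082543773462263 w 0.030851480219345084
0.804 [ 0.0016 -0.1084 -0.0002] -0.6
```

View pics/g5.png

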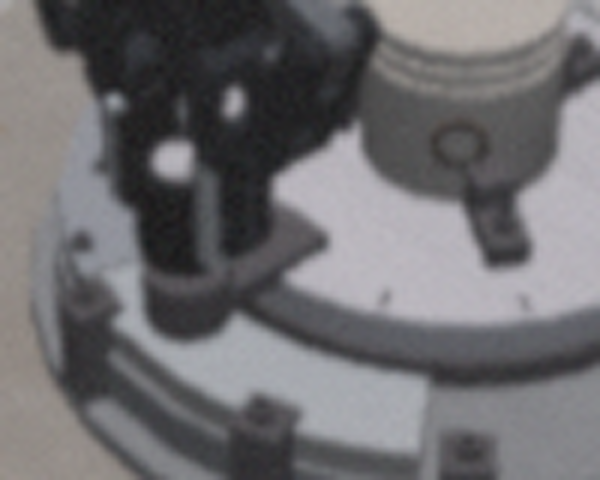

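The tool has stopped advancing and the force is rising (6 N), so the pin seems to be in the hole. I'll back off to the centre, open and look.

Emit:
{"fn": "step_arm", "kwargs": {
  "plan": [
    {"claw":-0.28,"delta_pos":[0,0.15,0],"twist":[0,0,0]},
    {"claw":-0.28,"delta_pos":[0,0.3,0],"twist":[0,0,0]},
    {"claw":-0.1,"delta_pos":[0,0.3,0],"twist":[0,0,0]},
    {"claw":0.4,"delta_pos":[0,0.3,0],"twist":[0,0,0]},
    {"claw":1,"delta_pos":[0,0.3,0],"twist":[0,0,0]},
    {"claw":1,"delta_pos":[0,0.3,0],"twist":[0,0,0]},
    {"claw":1,"delta_pos":[0,0.3,0],"twist":[0,0,0]},
    {"claw":1,"delta_pos":[0,0.3,0],"twist":[0,0,0]}
  ]
}}

```text
t: 10.67
ee_pos: [0.5086, -0.0151, 0.0908]
tool_rot: [[-0.95, -0.314, -0.0], [-0.314, 0.95, -0.0], [0.0, -0.0, -1.0]]
ft_force: [-0.2, -0.2, -0.9]
grip_width: 0.0852
gripper_force: 0.0
```

```bash
python3 sw.py .01; python3 - <<'E'
from h import *
S=optics.capture("side")
cv2.imwrite("pics/g6.png",cv2.resize(S[190:270,260:360],None,fx=6,fy=6,interpolation=2)[:,:,::-1])
E
```

```text
turn 0.7781506078187754 r 0.10876773063264658 z 0.09075762410188613 Frad 0.2086305104732912 Ftan 0.14041567648097045 Fz -0.9307642733557041 w 0.08520823550842982
0.788 [ 0.0032 -0.1087  0.    ] -0.6
```

View pics/g6.png

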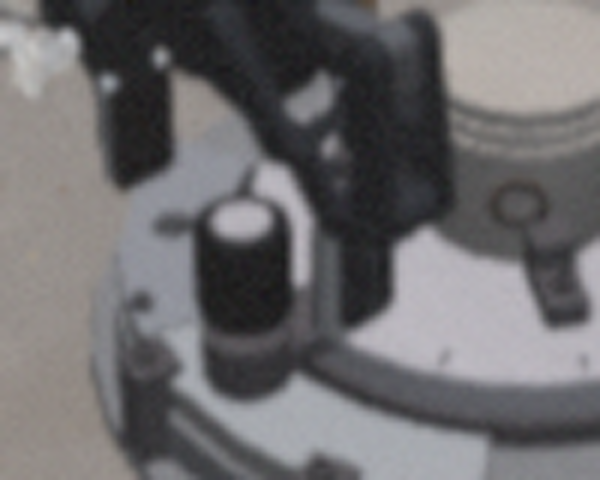

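The knob stands free between the open fingers, with its cap at crop (240,219), and it sits low over the boss as it did at the start. I'll retract up and aside, then measure its height from both views.

Emit:
{"fn": "step_arm", "kwargs": {
  "plan": [
    {"claw":1,"delta_pos":[0,0,-1],"twist":[0,0,0]},
    {"claw":1,"delta_pos":[0,0,-3],"twist":[0,0,0]},
    {"claw":1,"delta_pos":[0,0,-6],"twist":[0,0,0]},
    {"claw":1,"delta_pos":[0,0,-9],"twist":[0,0,0]},
    {"claw":1,"delta_pos":[0,0,-12],"twist":[0,0,0]},
    {"claw":1,"delta_pos":[0,0,-15],"twist":[0,0,0]},
    {"claw":1,"delta_pos":[0,-3,-18],"twist":[0,0,0]},
    {"claw":1,"delta_pos":[0,-7,-20],"twist":[0,0,0]},
    {"claw":1,"delta_pos":[0,-11,-20],"twist":[0,0,0]},
    {"claw":1,"delta_pos":[0,-15,-20],"twist":[0,0,0]},
    {"claw":1,"delta_pos":[0,-19,-20],"twist":[0,0,0]},
    {"claw":1,"delta_pos":[0,-22,-20],"twist":[0,0,0]}
  ]
}}

```text
t: 11.72
ee_pos: [0.5778, -0.2281, 0.2905]
tool_rot: [[-0.95, -0.311, -0.0], [-0.311, 0.95, -0.001], [0.001, -0.001, -1.0]]
ft_force: [0.7, -0.4, -0.4]
grip_width: 0.0856
gripper_force: 0.0
```

```bash
python3 - <<'E'
from h import *
S=optics.capture("side");T=optics.capture("top")
a=cv2.resize(S[190:270,260:360],None,fx=4,fy=4,interpolation=2);b=cv2.resize(T[180:260,340:440],None,fx=4,fy=4,interpolation=2)
cv2.imwrite("pics/g7.png",np.hstack([a,b])[:,:,::-1])
print(robot.sense()["ee_pos"])
E
```

```text
[ 0.5779 -0.2304  0.2894]
```

View pics/g7.png

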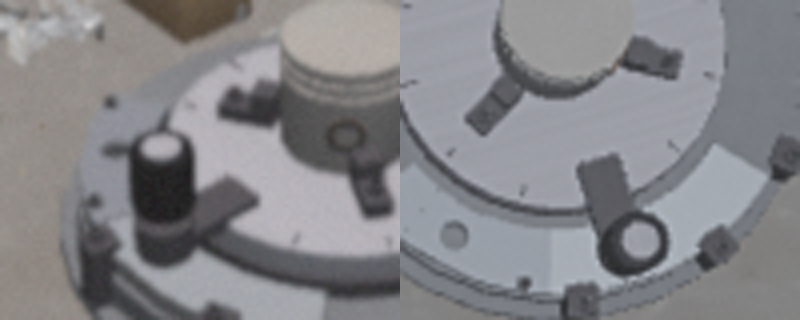

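The cap is at (161,146) in the side crop and (237,240) in the top crop, and the hole is covered by the boss.

```bash
python3 - <<'E'
from h import *
f=lambda x,o:(x+.5)/4-.5+o
p,e=tri((f(161,260),f(146,190)),(f(237,340),f(240,180)))
v=p[:2]-AX;k=K0-AX
print(p,e,"turn",(np.arctan2(v[1],v[0])-np.arctan2(k[1],k[0]))%(2*np.pi),np.hypot(*v))
# knob height in side image: dark blob between cap and boss, compare with start (200..219)
S=optics.capture("side")
for i in dark(S,(285,215,320,262)):print("S",*i)
E
```

```text
[ 0.5097 -0.0146  0.1012] 0.00016482647390217816 turn 0.7761596459139124 0.10755149655455784
S [293 227  16  19 229] [300.2402 236.7598]
S [295 246  20  10  83] [303.3494 251.1205]
S [285 255   3   7  16] [285.6875 257.6875]
```

The cap is at z = 0.101, the same as at the start (riding it would be about 0.1095). The turn is 0.776, which agrees with the hole seen earlier. The pin is home, so I'll hand in.

```bash
python3 -c "
from plant import robot
print(robot.sign_off())"
```

```text
the job is handed in; nothing more can be done
None
```

The fixture is indexed: the pin is seated in the sector's hole at a turn of about 0.78 rad, the knob is released and the arm is clear; I handed it in at about 12 s.

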